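Raise the easel tray six clicks and mount the tall canvas

TASK

Set up the table easel for the next painting: lift its canvas tray six clicks of the ratchet up from the notch it is in now and let the pawl take it. Then take the tall canvas from the rack and set it down on the tray without dropping it, centred on the mast, white face towards the front of the easel, its foot in the groove and its back leaning on the mast; let go and leave everything else where it stands.

Things in the scene. Friction and masses are not known exactly. Their poses are not given: they have to be found in the camera images.
- easel: Fixed wooden table easel, 250 mm deep (x), 234 mm wide (y). Origin: under the middle of its base, on the table. Its front is its -x side, where the tray is, turned to the robot or up to 50 degrees to the robot's left. A central mast, 40 mm wide, 18 mm thick, leans 0.175 rad back (to +x), with a toothed steel strip on its +y edge and a strut behind it at y = 0. 22 mm high runners lie under the tray's ends; nothing else stands there.
- tray (a joint): Height of the tray along the mast above its lowest notch, m, growing upwards. Notches are 10 mm apart: the pawl holds at 0, 0.010, 0.020 ... 0.100. Lifting takes 4 to 9 N and clicks once per notch, up to a stop at 0.107; the tray cannot come down again: let go, it settles by less than 10 mm onto the last notch passed. It starts in one of the three lowest notches.
- tray_ledge (a point): Where the canvas stands: on top of the tray's ledge, mid-groove, mid-length. Axes lean with the mast: x back, y along the ledge, z up the mast (the way the tray slides). Ledge 220 mm long, 34 deep (x -21 to +13 mm), 16 thick, 80 to 165 mm above the table; a lip on its front edge, 8 mm thick, 11 high, leaves a 26 mm groove between x = -13 and the mast's front face at x = +14.
- tray_left (a point): Centre of the ledge 85 mm to its +y side, half-way through its 16 mm thickness, axes as tray_ledge. Here it can be pinched from above across its 34 mm depth, with free space in front and behind. The pawl and its small thumb lever stick out behind the ledge on this side, at y = 20 to 65 mm, up to 10 mm above the ledge.
- tray_right (a point): Centre of the ledge 85 mm to its -y side, half-way through its thickness; pinch it in the same way.
- rack: Fixed wooden canvas rack, 230 mm long (y), 90 mm deep (x). Origin: under its middle, on the table. Three slots in a row at y = -70, 0, +70 mm, each 23 mm wide, between round dowels that reach 80 mm above the table; canvases stand on edge in them, on rails 20 mm high, faces along the rack's +y. Any canvas may be in any slot.
- tall_mid (a point): Centre of the tall canvas: a portrait panel 120 mm wide (y), 150 high (z), 18 thick (x), the tallest in the rack, about 0.16 kg. Its white painting face looks along its -x axis; the back (+x) is brown paper in a wooden edge; z points to its top edge.
- tall_face (a point): Middle of the tall canvas's white face (9 mm from its centre along its -x), same axes.
- tall_foot (a point): Middle of the tall canvas's lower edge (75 mm below its centre), same axes.
- tall: The tall canvas; origin in the middle of its lower edge, same axes as tall_mid.
- wide_mid (a point): Centre of the wide canvas, 160 mm wide, 105 mm high, 18 mm thick, in the rack: a bystander.
- square_mid (a point): Centre of the square canvas, 100 mm wide and high, 18 mm thick, in the rack: a bystander.
- ink_bottle: Bystander: small ink jar, 42 mm across, 62 mm high, standing between easel and rack. Origin under its middle.
- bowl: Bystander: dark wooden bowl, 90 mm across, 42 mm high, beyond the easel and the rack. Origin under its middle.
- oil_bottle: Bystander: amber bottle, 60 mm across, 150 mm high, beyond the rack. Origin under its middle.
- brush_jar: Bystander: glass jar with brushes, 80 mm across, 250 mm high in all, left of the easel. Origin under its middle.
- mast_top (a point): Middle of the mast's top end, about 230 mm above the table; it does not move with the tray.
- tray_back (a point): Point in the air behind the mast that shows which way is the back: 100 mm along +x from tray_ledge, moving with the tray.
Mind the look-alikes: they are no part of the job. What is shaped like the tall but blue or red is not meant.

How it is judged:
By the outcome, as a careful person would: the job done as asked, in the order asked, and still so for the second after the job is handed in, with the robot touching nothing.
It also fails if it takes over 51 s, if anything falls off the work surface, if the arm or the gripper's body presses on something with over 40 N, if the wrist force passes 120 N, or if a joint passes its speed limit or range.

ROBOT

A 6-joint arm with a two-finger parallel gripper is mounted at the origin on the work surface. World frame = base frame: x ahead of the robot, y to its left, z up, the work surface at z = 0. Lengths are in m, angles in rad, forces in N, time in s.
With the tool pointing down it reaches from about 0.15 to 0.775 m from the base axis. Payload 6.1 kg.
Tool frame: the origin (TCP) lies where the fingers leave the gripper's body, on its centre line; the fingertips stand 73 mm ahead of it and the grasp point (between the pads) lies 54 mm ahead of it (robot.tip_reach is the z of the fingertips in the tool frame, in m); z points along the fingers, y is the line along which they close (so a half turn about z gives the same grasp; the last joint's range is limited). The gripper opens to 85 mm and grips with 20 to 120 N. Pads are 22 mm wide; open, the fingers measure 114 mm over their backs; the gripper's body (76 mm by 85 mm) begins 54 mm behind the grasp point. The pads swing forward as they close: fully open they stand 13 mm farther back than shut.
Start: joints at [0, 0.126, -0.04, 1.405, 0, 1.571], TCP at [0.525, -0, 0.304] pointing down, gripper open.
Joint ranges: [-2.72, 2.72], [-0.95, 1.95], [-1.27, 1.35], [-1.78, 2.02], [-1.46, 1.47], [-3.14, 3.14]. Speed limits (rad/s): [2.39, 2.39, 3.01, 3.14, 3.14, 3.14].

INTERFACE

Orientations are given as [roll, pitch, yaw] about the fixed x, y, z axes, in that order (R = Rz(yaw) Ry(pitch) Rx(roll)).
In Python, from plant import robot, viewer, job, spot_in gives the robot as it stands.
- The arm moves only by the tool play_rows, never from a script. Its argument "series" is a list of rows, each a list of 5 numbers: the gripper command: -1 is shut, 1 is fully open, values between are in proportion, then the shift along the world's x, y, z in mm, then the turn about the world's z in rad. In form: [[fingers, x, y, z, roll], ...]. A call has 1 to 12 rows; each row shifts and turns the commanded pose from where the row before left it; what a row does not reach is not made up. A row lasts 1/12 s, in which the tool goes at most 41.7 mm and 7.16 degrees, less where a joint would pass 70% of its speed; a pose out of reach is approached as far as the arm can. A call with a gripper value outside its range is refused whole. The fingers move at their own pace and stop on an object; the grip force is fixed at half the most. Time passes only in rows, so rows that do not move let the fingers close. It gives the time, the measured TCP pose, the force, the opening and the grip force at its end, in the units of the state.
- robot.read_state(): the state, without advancing time (a new reading comes with each control period).
- viewer.snapshot(name): name is "scene" or "side" or "wrist"; returns the picture (420x560x3 uint8, red, green, blue); there is no depth.
- viewer.camera_info(name): a dict with "fx", "fy", "cx", "cy" (pixels), "dist_coeffs" ([k1, k2, p1, p2, k3] as OpenCV has them; the pictures are not rectified), "extrinsics" (4x4, takes a point from world to camera coordinates); the wrist camera has in their place "tool_from_camera" (4x4, takes a point from camera to tool coordinates, whose origin is the TCP and whose axes are the flange's). Camera axes: x right, y down, z forward; pixel columns grow to the right and rows downward; lengths in m; the calibration is good to about 2 mm. A picture is of the moment at which its call begins: read the wrist's pose just before it. camera_info takes no time and is no camera call.
- job.job_done(): hands the job in; it is judged then, once.
Trained networks look in the newest picture that a camera, given by its name, has taken for a name from the list of things; names that differ only in an ending like _2 or _b are one class to them, and where a whole thing is asked for, a point or a joint stands for the part that bears it (a point fixed in the world has none). Each returns a list of dicts, best first, with "conf" (0 to 1); they miss things now and then, are a little off and sometimes report something else, mostly with a low value. They report only what shows in the picture. A call takes as long as a camera call. They do not tell look-alikes from the thing itself.
- spot_in(label, camera): "position" ([column, row] in pixels, amid what is visible of it).
The state is a dict: "time": time; "joints": joint angles; "joint_velocities": joint speeds; "effort": joint torques, N m; "tcp_pos": TCP position; "orientation": TCP orientation; "contact_force": force on the tool from outside, world axes, zero at the start; "ft_torque": the same for the moment, N m; "grip_width": finger opening in m; "grasp_force": force on a finger pad.
Only numpy, scipy, OpenCV 4.12 (cv2) and the standard library are available. Lean on these libraries where they do the work, as an engineer would, in place of code of your own. Each camera call takes 0.05 s, during which the arm holds its last target. There are 200 camera calls.

## Working session

There is one attempt and no reset: what is moved stays moved. The work goes in short steps, Python scripts to look and compute and a tool call to move; the robot and the scene stay as the last step left them, time stands still between calls to the robot, and variables do not carry over. Pictures are saved under pics/ and viewed, at most 10 in all, crops included, and the job is handed in when it is done.

Besides the shell and the picture viewer there is one more tool, called after ">>>" by a JSON object that holds its "method" and its "body". play_rows: Moves the arm, as the interface text tells. Its arguments: {"type":"object","properties":{"series":{"type":"array","items":{"type":"array","items":{"type":"number"}}}},"required":["series"]}

```bash
ls; mkdir -p pics; python3 - <<'E'
from plant import robot, viewer, job, spot_in
import cv2, numpy as np
ims=[]
for c in ["scene","side"]:
    im=viewer.snapshot(c); cv2.imwrite(f"pics/{c}0.png",im[:,:,::-1])
    ci=viewer.camera_info(c); print(c,{k:np.round(v,4).tolist() for k,v in ci.items()})
    for l in ["tray_ledge","tray_left","tray_right","mast_top","tray_back","tall_mid","tall_face","tall_foot","wide_mid","square_mid","ink_bottle","bowl","oil_bottle","brush_jar","easel","rack"]:
        print(l,[(np.round(d["position"]).tolist(),round(d["conf"],2)) for d in spot_in(l,c)][:4])
print(np.round(viewer.camera_info("wrist")["tool_from_camera"],4).tolist(), robot.tip_reach)
print(robot.read_state())
E
```

```text
pics
scene {'fx': 415.1637, 'fy': 415.1637, 'cx': 281.1459, 'cy': 206.2892, 'dist_coeffs': [-0.0036, 0.0, 0.0, 0.0, 0.0], 'extrinsics': [[0.758, 0.6522, -0.0021, -0.4594], [0.5314, -0.6195, -0.5778, -0.2027], [-0.3782, 0.4369, -0.8161, 1.5831], [0.0, 0.0, 0.0, 1.0]]}
tray_ledge [([299.0, 176.0], 0.89)]
tray_left [([319.0, 179.0], 0.87), ([207.0, 277.0], 0.44)]
tray_right [([314.0, 176.0], 0.75)]
mast_top [([308.0, 197.0], 0.7)]
tray_back [([313.0, 176.0], 0.59)]
tall_mid [([159.0, 351.0], 0.82), ([194.0, 229.0], 0.67), ([149.0, 260.0], 0.63), ([207.0, 277.0], 0.57)]
tall_face [([148.0, 261.0], 0.85), ([209.0, 278.0], 0.75), ([186.0, 294.0], 0.7), ([155.0, 351.0], 0.68)]
tall_foot [([157.0, 353.0], 0.91), ([207.0, 278.0], 0.82), ([192.0, 227.0], 0.82), ([149.0, 258.0], 0.77)]
wide_mid [([188.0, 293.0], 0.76)]
square_mid [([223.0, 265.0], 0.72), ([346.0, 110.0], 0.16)]
ink_bottle [([244.0, 228.0], 0.73), ([209.0, 279.0], 0.18)]
bowl [([304.0, 283.0], 0.85)]
oil_bottle [([243.0, 324.0], 0.92)]
brush_jar []
easel [([309.0, 200.0], 0.77)]
rack [([195.0, 308.0], 0.75), ([210.0, 276.0], 0.5
[... 1185 characters left out ...]
'time': 1.7, 'joints': array([ 2.91730923e-05,  1.25800062e-01, -3.95831368e-02,  1.40539944e+00,
       -5.54440112e-05,  1.57084462e+00]), 'joint_velocities': array([-0.00046795,  0.00017078,  0.00049531, -0.00180693, -0.00012739,
        0.0006628 ]), 'effort': array([ 3.99598885e-04, -4.35694349e+01,  3.53085601e+01,  1.27415165e-03,
        6.14691862e-05, -9.22637241e-06]), 'tcp_pos': array([5.24990691e-01, 2.95713178e-06, 3.03902224e-01]), 'orientation': array([3.14157897e+00, 5.54433503e-05, 1.57077720e+00]), 'contact_force': array([ 0.09405929, -0.01497382, -0.29937759]), 'ft_torque': array([0.03537382, 0.05594593, 0.02508009]), 'grasp_force': 0.0, 'grip_width': 0.08507326039647856}
```

```bash
python3 - <<'E'
import cv2
for c,(x0,y0,x1,y1) in dict(scene=(100,80,400,400),side=(170,90,450,370)).items():
    im=cv2.imread(f"pics/{c}0.png")[y0:y1,x0:x1]
    s=600/im.shape[0]; s=min(s,800/im.shape[1]); im=cv2.resize(im,None,fx=s,fy=s,interpolation=cv2.INTER_CUBIC)[:600,:800]; print(c,s)
    cv2.imwrite(f"pics/{c}0c.png",im)
E
```

```text
scene 1.875
side 2.142857142857143
```

View pics/scene0c.png

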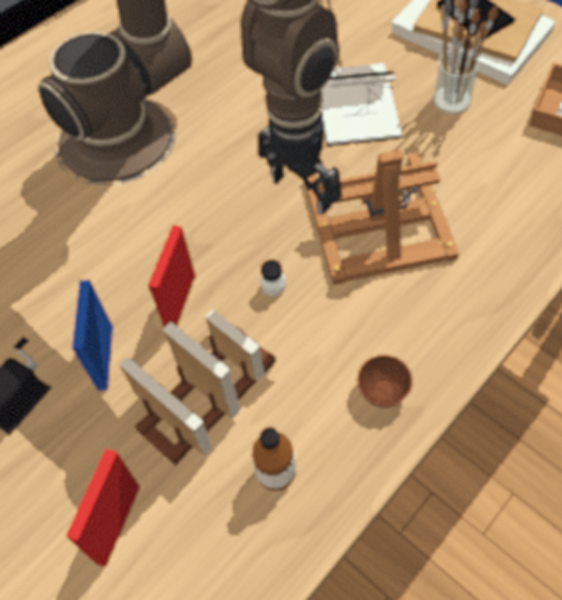

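View pics/side0c.png

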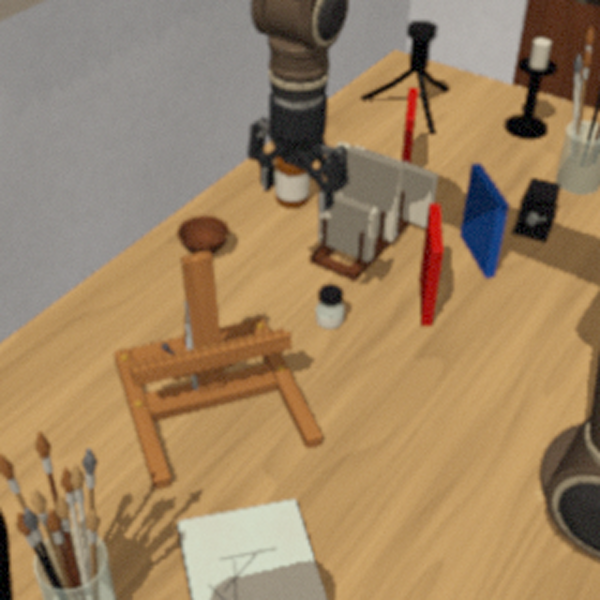

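Crops: easel at scene (310,190) (mast top ≈(308,163)), rack with three pale canvases: square (223,265), middle (207,277), wide (188,294). Look-alikes for the tall: red (194,229), blue (149,260), red (157,352). The rack's middle canvas looks like the tall one; a wrist crop should confirm it.

```bash
cat > h.py <<'E'
import numpy as np, cv2
from scipy.spatial.transform import Rotation as Ro
from plant import robot, viewer, spot_in
def cam(name):
    c=viewer.camera_info(name); K=np.array([[c["fx"],0,c["cx"]],[0,c["fy"],c["cy"]],[0,0,1]]); D=np.array(c["dist_coeffs"],float)
    if name=="wrist":
        s=robot.read_state(); T=np.eye(4); T[:3,:3]=Ro.from_euler("xyz",s["orientation"]).as_matrix(); T[:3,3]=s["tcp_pos"]
        E=np.linalg.inv(T@np.array(c["tool_from_camera"]))
    else: E=np.array(c["extrinsics"])
    return K,D,E
def ray(px,C):
    K,D,E=C; u=cv2.undistortPoints(np.array([[px]],float),K,D)[0,0]
    d=E[:3,:3].T@np.array([u[0],u[1],1]); return -E[:3,:3].T@E[:3,3], d/np.linalg.norm(d)
def atz(px,z,C):
    o,d=ray(px,C); return o+d*(z-o[2])/d[2]
def tri(pairs):
    A=np.zeros((3,3));b=np.zeros(3);L=[ray(p,C) for p,C in pairs]
    for o,d in L: P=np.eye(3)-np.outer(d,d);A+=P;b+=P@o
    x=np.linalg.solve(A,b); return x, max(np.linalg.norm((np.eye(3)-np.outer(d,d))@(x-o)) for o,d in L)
def proj(X,C):
    K,D,E=C; return cv2.projectPoints(np.atleast_2d(np.array(X,float)),cv2.Rodrigues(E[:3,:3])[0],E[:3,3],K,D)[0][:,0]
E
python3 - <<'E'
from h import *
np.set_printoptions(precision=3,suppress=True)
S=cam("scene");D=cam("side");W=cam("wrist");print(W[0])
c=lambda x,y:(100+x/1.875,80+y/1.875); d=lambda x,y:(170+x/2.1429,90+y/2.1429)
print("easel back corners scene",atz(c(335,270),.022,S),atz(c(457,252),.022,S))
print("side back",atz(d(122,352),.022,D),atz(d(262,320),.022,D))
print("side front",atz(d(162,478),.0,D),atz(d(312,440),.0,D))
print("mast top",tri([(c(390,155),S),(d(198,258),D)]))
print("sq,wide",tri([((223,265),S),((331,193),D)]),tri([((188,294),S),((365,177),D)]))
for z in (.02,.1,.17): print("mid canvas",atz((207,277),z,S))
print("rack",tri([((195,308),S),((334,209),D)]), "ink",atz((244,235),0,S),"bowl",atz((304,283),.02,S),"oil",atz((243,330),.05,S))
print("canvas tops scene", [atz(c(*p),z,S) for p,z in (((170,328),.17),((233,385),.17),((128,365),.125),((205,445),.125),((212,316),.12),((258,350),.12))])
E
```

```text
[[341.629   0.    281.778]
 [  0.    341.629 207.107]
 [  0.      0.      1.   ]]
easel back corners scene [0.561 0.039 0.022] [0.702 0.21  0.022]
side back [0.688 0.208 0.022] [0.56  0.032 0.022]
side front [0.503 0.335 0.   ] [0.379 0.167 0.   ]
mast top (array([0.57 , 0.164, 0.226]), np.float64(0.0023183975217493614))
sq,wide (array([ 0.555, -0.2  ,  0.074]), np.float64(0.0022583519014345746)) (array([ 0.521, -0.341,  0.07 ]), np.float64(0.022231642263966664))
mid canvas [ 0.521 -0.246  0.02 ]
mid canvas [ 0.558 -0.265  0.1  ]
mid canvas [ 0.59  -0.282  0.17 ]
rack (array([ 0.561, -0.305, -0.061]), np.float64(0.034053859940905484)) ink [ 0.493 -0.057  0.   ] bowl [ 0.757 -0.07   0.02 ] oil [ 0.725 -0.299  0.05 ]
canvas tops scene [array([ 0.508, -0.265,  0.17 ]), array([ 0.642, -0.269,  0.17 ]), array([ 0.482, -0.336,  0.125]), array([ 0.658, -0.346,  0.125]), array([ 0.514, -0.196,  0.12 ]), array([ 0.609, -0.192,  0.12 ])]
```

>>> {"method": "play_rows", "body": {"series": [[1,7,-35,10,0],[1,7,-35,10,0],[1,7,-35,10,0],[1,7,-35,10,0],[1,7,-35,10,0],[1,0,-35,0,0],[1,0,0,0,0]]}}

```text
time: 2.28
tcp_pos: [0.5602, -0.2154, 0.3535]
orientation: [-3.142, 0.002, 1.566]
contact_force: [0.1, 1.5, -0.7]
grip_width: 0.0853
grasp_force: 0.0
```

```bash
python3 - <<'E'
from h import *
import pickle
np.set_printoptions(precision=3,suppress=True)
W=cam("wrist"); im=viewer.snapshot("wrist"); cv2.imwrite("pics/w1.png",im[:,:,::-1]); pickle.dump(W,open("w1.pkl","wb"))
print(robot.read_state()["tcp_pos"])
for l in ["tall_mid","tall_face","tall_foot","square_mid","wide_mid","rack"]:
    print(l,[(np.round(d["position"]).tolist(),round(d["conf"],2)) for d in spot_in(l,"wrist")][:4])
im2=viewer.snapshot("side"); cv2.imwrite("pics/side1.png",im2[:,:,::-1])
cv2.imwrite("pics/w1c.png",np.vstack([im[:,:,::-1]]))
E
```

```text
[ 0.56  -0.213  0.353]
tall_mid [([299.0, 359.0], 0.85), ([96.0, 134.0], 0.77), ([98.0, 271.0], 0.75), ([282.0, 237.0], 0.68)]
tall_face [([280.0, 236.0], 0.96), ([302.0, 358.0], 0.86), ([95.0, 136.0], 0.85), ([101.0, 272.0], 0.83)]
tall_foot [([279.0, 235.0], 0.87), ([304.0, 356.0], 0.84), ([97.0, 138.0], 0.82), ([98.0, 275.0], 0.81)]
square_mid [([270.0, 159.0], 0.77)]
wide_mid [([267.0, 292.0], 0.88)]
rack [([272.0, 126.0], 0.63), ([269.0, 292.0], 0.54)]
```

View pics/w1.png

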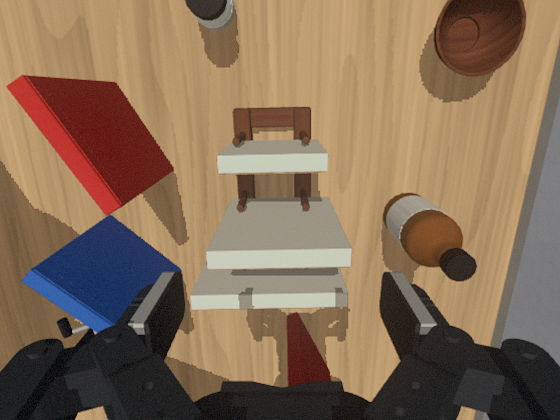

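```bash
python3 - <<'E'
import cv2,numpy as np
a=cv2.imread("pics/scene0.png")[240:325,160:250]; w=cv2.imread("pics/w1.png")[190:310,190:360]; s=cv2.imread("pics/side1.png")[145:225,300:385]
f=lambda i:cv2.resize(i,(390,300),interpolation=cv2.INTER_CUBIC)
cv2.imwrite("pics/cmp.png",np.hstack([f(a),f(s)]))
print("wrist face",w[40,90][::-1],"top",w[68,90][::-1])
E
```

```text
wrist face [155 148 132] top [200 204 186]
```

View pics/cmp.png

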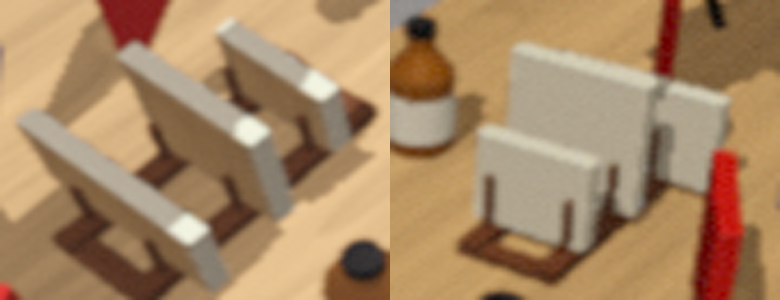

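White faces point to world +y (the side view shows white), and brown backs to -y (scene view). The tall canvas is in the middle slot. Next is the easel.

>>> {"method": "play_rows", "body": {"series": [[1,0,38,0,0],[1,0,39,0,-0.08],[1,0,39,0,-0.08],[1,0,39,0,-0.08],[1,0,39,0,-0.08],[1,0,39,0,-0.08],[1,0,39,0,-0.08],[1,0,39,0,-0.08],[1,0,39,0,-0.085],[1,0,39,0,0],[1,-10,36,0,0],[1,0,0,0,0]]}}

```text
time: 3.68
tcp_pos: [0.548, 0.2213, 0.3535]
orientation: [-3.14, -0.001, 0.933]
contact_force: [-0.4, -0.9, -0.5]
grip_width: 0.0853
grasp_force: 0.0
```

```bash
python3 - <<'E'
from h import *
import pickle
np.set_printoptions(precision=3,suppress=True)
W=cam("wrist"); im=viewer.snapshot("wrist"); cv2.imwrite("pics/w2.png",im[:,:,::-1]); pickle.dump(W,open("w2.pkl","wb"))
s=robot.read_state();print(s["tcp_pos"],s["orientation"],s["joints"],s["time"])
R={}
for c in ["wrist","scene","side"]:
  if c!="wrist":
    m=viewer.snapshot(c); cv2.imwrite(f"pics/{c}2.png",m[:,:,::-1])
  for l in ["tray_ledge","tray_left","tray_right","mast_top"]:
    r=spot_in(l,c); print(c,l,[(np.round(d["position"]).tolist(),round(d["conf"],2)) for d in r][:2])
E
```

```text
[0.549 0.219 0.354] [-3.141  0.     0.932] [0.38  0.262 0.236 1.545 0.    2.589] 3.7333
wrist tray_ledge [([287.0, 193.0], 0.86)]
wrist tray_left [([285.0, 194.0], 0.84)]
wrist tray_right [([287.0, 192.0], 0.65), ([559.0, 358.0], 0.22)]
wrist mast_top [([309.0, 200.0], 0.67)]
scene tray_ledge [([296.0, 178.0], 0.66)]
scene tray_left [([296.0, 180.0], 0.86)]
scene tray_right [([300.0, 179.0], 0.61)]
scene mast_top [([304.0, 195.0], 0.82)]
side tray_ledge [([268.0, 258.0], 0.93)]
side tray_left []
side tray_right [([267.0, 258.0], 0.79)]
side mast_top [([265.0, 263.0], 0.68), ([308.0, 169.0], 0.4)]
```

View pics/w2.png

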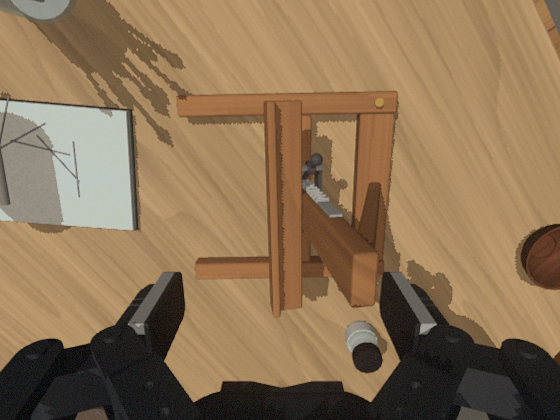

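Seen in w2: tray ledge from (283,101) to (288,312) with the lip on its left; runner at (178..397, 92..114); pawl lever (316,160); mast top near (365,280). I'll fit the tray pose and mast top to these.

```bash
cat > fit.py <<'E'
from h import *
from scipy.optimize import least_squares
def TR(p):  # tray frame -> world
    return Ro.from_euler("xyz",[0,.175,p[3]]).as_matrix(), np.array(p[:3])
def fit(pts,C,p0,yaw=None):
    X=np.array([a for a,_ in pts])/1000.;U=np.array([b for _,b in pts],float)
    f=lambda p:(proj((TR(p)[0]@X.T).T+TR(p)[1],C)-U).ravel()
    r=least_squares(f,p0,loss="soft_l1"); return r.x,r.fun.reshape(-1,2)
E
python3 - <<'E'
from fit import *
import pickle
np.set_printoptions(precision=4,suppress=True)
W=pickle.load(open("w2.pkl","rb"))
pts=[((13,110,0),(301,101)),((13,-110,0),(302,307)),((-21,110,11),(265,101)),((-21,-110,11),(273,317)),((-13,110,11),(275,101)),((-13,-110,11),(281,316))]
p,r=fit(pts,W,[.53,.19,.09,-.65]);print(p,r.tolist())
o=[atz(u,.022,W) for u in ((178,97),(397,92))];v=o[1]-o[0];print("runner",o,np.linalg.norm(v),np.arctan2(v[1],v[0]))
R,t=TR(p)
im=cv2.imread("pics/w2.png")
def line(a,b,col):
    q=proj((R@(np.array([a,b])/1000.).T).T+t,W); cv2.line(im,*[tuple(int(round(8*x)) for x in z) for z in q],col,1,cv2.LINE_AA,3)
for y in (110,-110): line((-21,y,11),(-13,y,11),(0,255,0));line((-13,y,0),(13,y,0),(0,255,0))
for x,z in ((-21,11),(-13,11),(-13,0),(13,0)): line((x,110,z),(x,-110,z),(0,255,0))
L=(.23-t[2])/np.cos(.175)*1000
for x in (14,32):
    line((x,20,L),(x,-20,L),(255,255,0))
for y in (20,-20): line((14,y,L),(32,y,L),(255,255,0)); line((14,y,0),(14,y,L),(255,255,0))
cv2.imwrite("pics/ov2.png",cv2.resize(im[70:340,160:420],None,fx=2.2,fy=2.2,interpolation=cv2.INTER_CUBIC))
# other cameras
for c in ("scene","side"):
    print(c,proj((R@(np.array([(-21,110,11),(-21,-110,11),(-21,110,-16),(-21,-110,-16),(23,0,L)])/1000.).T).T+t,cam(c)).tolist())
E
```

```text
[ 0.5321  0.1891  0.1001 -0.6147] [[-0.05966489698329269, -0.7519765709275958], [-0.017888445050459723, 0.12834873131134827], [0.5225376116443385, 0.4043660194183758], [0.2712024776549242, -0.06927804253780323], [-0.3618866303384607, 0.16004611803280966], [-0.3485278434726524, -0.005389014454351582]]
runner [array([0.4996, 0.3533, 0.022 ]), array([0.6997, 0.2117, 0.022 ])] 0.24513950483037367 -0.6157779439433342
scene [[331.415146697011, 164.6592928752234], [267.6975963795731, 177.07079035517876], [330.23696287384894, 168.77306687640976], [267.60810570108566, 181.0582081082842], [306.9137574246397, 162.76022803780603]]
side [[232.18339690833236, 263.33496127391817], [306.27342165732495, 245.43389214175707], [233.4361668129466, 271.0745618421104], [306.6798100846121, 253.05538689535496], [261.91096905610715, 210.31290223634682]]
```

View pics/ov2.png

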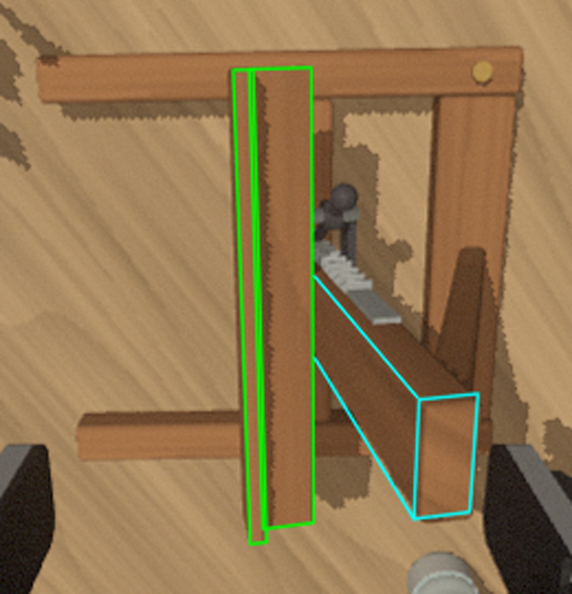

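>>> {"method": "play_rows", "body": {"series": [[1,13,23,0,0.024],[1,14,23,0,0],[1,0,0,-30,0],[1,0,0,-35,0],[1,0,0,-35,0],[1,0,0,-35,0],[1,0,0,-35,0],[1,0,0,-36,0],[1,0,0,0,0],[1,0,0,0,0]]}}

```text
time: 5.27
tcp_pos: [0.5758, 0.2605, 0.1464]
orientation: [-3.139, 0.004, 0.95]
contact_force: [0.6, 0.8, 0.7]
grip_width: 0.0854
grasp_force: 0.0
```

>>> {"method": "play_rows", "body": {"series": [[-1,0,0,0,0],[-1,0,0,0,0],[-1,0,0,0,0],[-1,0,0,0,0],[-1,0,0,0,0],[-1,0,0,0,0],[-1,0,0,0,0],[-1,0,0,0,0]]}}

```text
time: 5.93
tcp_pos: [0.5778, 0.2615, 0.1497]
orientation: [3.14, -0.003, 0.95]
contact_force: [0.9, 0.6, 6.8]
grip_width: 0.0338
grasp_force: 59.4
```

>>> {"method": "play_rows", "body": {"series": [[-1,1.1,-0.8,7.9,0],[-1,1.1,-0.8,7.9,0],[-1,1.1,-0.8,7.9,0],[-1,1.2,-0.8,7.9,0],[-1,1.1,-0.8,7.9,0],[-1,1.1,-0.8,7.9,0],[-1,1.2,-0.8,7.9,0],[-1,0.6,-0.4,4,0],[-1,0,0,0,0],[-1,0,0,0,0]]}}

```text
time: 6.77
tcp_pos: [0.5861, 0.2555, 0.2073]
orientation: [3.142, -0.002, 0.95]
contact_force: [4.1, 3.7, -2.5]
grip_width: 0.0337
grasp_force: 61.6
```

```bash
python3 - <<'E'
from h import *
import pickle
np.set_printoptions(precision=4,suppress=True)
W=cam("wrist"); im=viewer.snapshot("wrist"); cv2.imwrite("pics/w3.png",im[:,:,::-1]); pickle.dump(W,open("w3.pkl","wb"))
s=robot.read_state();print(s["tcp_pos"],s["orientation"],s["contact_force"],s["grip_width"])
im=viewer.snapshot("side"); cv2.imwrite("pics/side3.png",im[:,:,::-1]); a=im
b=cv2.imread("pics/side2.png")[:,:,::-1]
f=lambda i:cv2.resize(i[200:330,200:330],(400,400),interpolation=cv2.INTER_CUBIC)
cv2.imwrite("pics/cmp3.png",np.hstack([f(b),f(a)])[:,:,::-1])
E
```

```text
[0.5861 0.2555 0.2073] [ 3.1414 -0.0017  0.95  ] [ 4.2711  3.4602 -1.6011] 0.03393025787997591
```

View pics/cmp3.png

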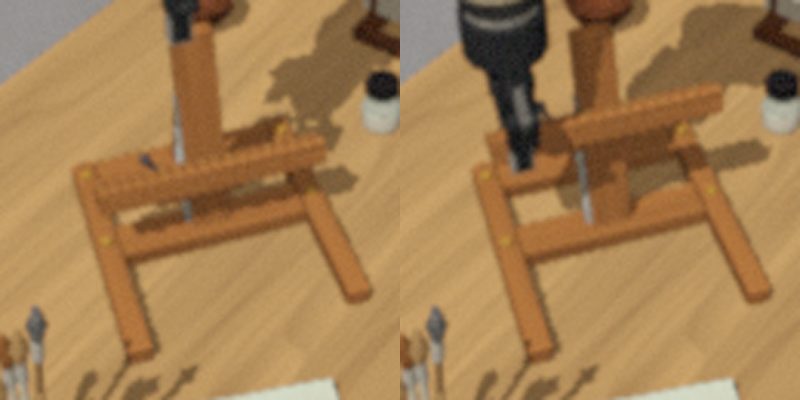

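The tray rose cleanly, with the right end going from about (305,248) to (305,232) in the side view. Next I measure the travel by template matching.

```bash
cat > lift.py <<'E'
from fit import *
import sys
np.set_printoptions(precision=2,suppress=True)
p0=[.5321,.1891,.1001,-.6147]; R,t=TR(p0)
def prof(img,C,s):  # warp the tray front face (lifted by s mm) to a flat patch with margin in z
    ys=np.linspace(-112,-35,160); zs=np.linspace(16,-22,100)
    Y,Z=np.meshgrid(ys,zs); X=np.stack([np.full_like(Y,-21),Y,Z+s],-1).reshape(-1,3)/1000
    q=proj((R@X.T).T+t,C).astype(np.float32).reshape(100,160,2)
    return cv2.remap(img,q[...,0],q[...,1],cv2.INTER_CUBIC)
def travel(fa,fb,cname,rng):
    C=cam(cname);A=prof(cv2.imread(fa),C,0)
    m=slice(14,88)
    best=[]
    for s in rng:
        B=prof(cv2.imread(fb),C,s); best.append(cv2.matchTemplate(B[m].astype(np.float32),A[m].astype(np.float32),cv2.TM_CCOEFF_NORMED)[0,0])
    return rng[int(np.argmax(best))],max(best)
if __name__=="__main__":
    for c in ("side",): print(c,travel(f"pics/{c}2.png",f"pics/{c}{sys.argv[1]}.png",c,np.arange(40,75,.25)))
E
python3 lift.py 3; grep -c . lift.py
```

```text
side (np.float64(60.75), np.float32(0.47839513))
18
```

>>> {"method": "play_rows", "body": {"series": [[-1,0.4,-0.3,2.5,0],[-1,0,0,0,0],[-1,0,0,0,0],[1,0,0,0,0],[1,0,0,0,0],[1,0,0,0,0],[1,0,0,0,0],[1,0,0,0,0],[1,0,0,0,0]]}}

```text
time: 7.62
tcp_pos: [0.5858, 0.2546, 0.2098]
orientation: [3.142, 0.0, 0.95]
contact_force: [-0.1, -1.0, 0.5]
grip_width: 0.0855
grasp_force: 0.0
```

>>> {"method": "play_rows", "body": {"series": [[1,0,0,20,0],[1,0,0,40,0],[1,0,0,41,0],[1,-6,-10,41,0],[1,-15,-25,5,0],[1,-15,-20,0,0],[1,0,0,0,0],[1,0,0,0,0]]}}

```text
time: 8.28
tcp_pos: [0.5496, 0.1992, 0.3567]
orientation: [3.141, -0.001, 0.949]
contact_force: [0.7, 1.0, -0.2]
grip_width: 0.0855
grasp_force: 0.0
```

```bash
python3 - <<'E'
from h import *
import pickle
np.set_printoptions(precision=4,suppress=True)
for c in ("scene","side"):
    im=viewer.snapshot(c); cv2.imwrite(f"pics/{c}4.png",im[:,:,::-1])
W=cam("wrist"); im=viewer.snapshot("wrist"); cv2.imwrite("pics/w4.png",im[:,:,::-1]); pickle.dump(W,open("w4.pkl","wb"))
s=robot.read_state();print(s["tcp_pos"],s["orientation"],s["time"])
from fit import *
im=im[:,:,::-1].copy()
P0=[.5321,.1891,.1001,-.6147]
cols={50:(255,0,0),60:(0,255,0),70:(0,255,255)}
R,t=TR(P0)
for s,col in cols.items():
  for y in (110,-110):
    q=proj((R@(np.array([(-21,y,11+s),(13,y,s)])/1000.).T).T+t,W); print(s,q.round(1).tolist())
    if s==60: cv2.line(im,*[tuple(int(round(8*x)) for x in z) for z in q],col,1,cv2.LINE_AA,3)
cv2.imwrite("pics/ov4.png",cv2.resize(im[0:400,130:450],None,fx=1.5,fy=1.5,interpolation=cv2.INTER_CUBIC))
E
python3 lift.py 4
```

```text
[0.5503 0.2004 0.3551] [-3.1411  0.0005  0.9501] 8.4333
50 [[255.8, 78.7], [298.6, 79.4]]
50 [[263.0, 333.4], [296.5, 321.7]]
60 [[257.3, 78.0], [301.6, 78.8]]
60 [[264.4, 340.7], [298.8, 328.3]]
70 [[258.9, 77.3], [304.8, 78.2]]
70 [[265.9, 348.4], [301.2, 335.3]]
side (np.float64(63.5), np.float32(-0.015685704))
```

View pics/ov4.png

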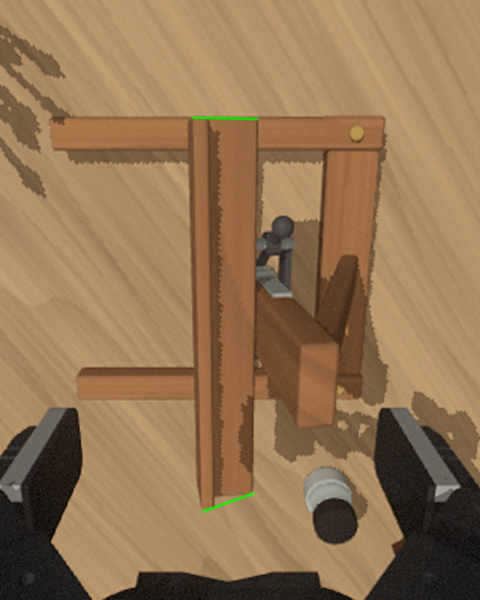

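Tray is at +60 mm (the green prediction matches the tray ends). Next, the canvas pose.

```bash
python3 - <<'E'
from h import *
import pickle
np.set_printoptions(precision=4,suppress=True)
W=pickle.load(open("w1.pkl","rb"))
im=cv2.imread("pics/w1.png").astype(int)
for c in (240,280,320): print(c,[int(v) for v in im[236:280,c].sum(1)//3])
for r in (258,): print("row",[int(v) for v in im[r,200:220].sum(1)//3],[int(v) for v in im[r,340:358].sum(1)//3])
for z in (.165,.17): print(z,*[atz(u,z,W) for u in ((210,250),(348,247),(208,266),(350,263))])
E
```

```text
240 [146, 145, 145, 148, 145, 146, 144, 145, 144, 146, 145, 144, 145, 143, 167, 197, 198, 199, 197, 197, 198, 196, 198, 197, 198, 198, 197, 196, 196, 197, 195, 197, 178, 120, 94, 96, 94, 99, 95, 124, 147, 145, 146, 145]
280 [147, 145, 146, 145, 145, 146, 148, 147, 146, 145, 145, 147, 142, 162, 191, 198, 197, 197, 198, 197, 198, 198, 196, 194, 196, 198, 196, 197, 196, 197, 199, 184, 130, 99, 96, 99, 100, 97, 95, 119, 148, 146, 146, 144]
320 [146, 148, 142, 144, 146, 146, 147, 146, 144, 145, 146, 145, 157, 183, 195, 196, 199, 196, 197, 195, 196, 196, 196, 197, 194, 198, 195, 197, 198, 198, 188, 144, 103, 94, 100, 97, 99, 93, 95, 121, 147, 146, 146, 149]
row [139, 138, 136, 133, 141, 145, 176, 195, 198, 197, 198, 196, 199, 196, 198, 196, 198, 198, 197, 198] [197, 198, 196, 196, 196, 196, 196, 196, 197, 196, 190, 146, 149, 152, 153, 152, 153, 152]
0.165 [ 0.4993 -0.2588  0.165 ] [ 0.6144 -0.2567  0.165 ] [ 0.4966 -0.2737  0.165 ] [ 0.6169 -0.2715  0.165 ]
0.17 [ 0.5005 -0.2564  0.17  ] [ 0.6133 -0.2543  0.17  ] [ 0.4978 -0.2711  0.17  ] [ 0.6158 -0.2689  0.17  ]
```

>>> {"method": "play_rows", "body": {"series": [[1,0,-38,0,-0.09],[1,0,-39,0,-0.105],[1,1,-39,0,-0.105],[1,1,-39,0,-0.105],[1,1,-39,0,-0.105],[1,1,-39,0,-0.105],[1,1,-39,0,-0.105],[1,1,-39,0,-0.105],[1,0,-39,0,-0.106],[1,0,-39,0,0],[1,0,-38,0,0],[1,0,-38,-20,0]]}}

```text
time: 9.43
tcp_pos: [0.5573, -0.2661, 0.3387]
orientation: [3.14, -0.004, 0.019]
contact_force: [0.8, -0.5, 0.6]
grip_width: 0.0855
grasp_force: 0.0
```

>>> {"method": "play_rows", "body": {"series": [[1,0,0,-40,0],[1,0,0,-40,0],[1,0,0,-30,0],[1,0,0,0,0],[1,0,0,0,0]]}}

```text
time: 9.85
tcp_pos: [0.5557, -0.2633, 0.2244]
orientation: [-3.139, 0.004, 0.019]
contact_force: [-0.4, 0.5, 1.1]
grip_width: 0.0855
grasp_force: 0.0
```

```bash
python3 - <<'E'
from h import *
np.set_printoptions(precision=4,suppress=True)
W=cam("wrist"); im=viewer.snapshot("wrist"); cv2.imwrite("pics/w5.png",im[:,:,::-1])
s=robot.read_state();print(s["tcp_pos"],s["orientation"],s["joints"],s["time"])
X=np.array([(x,y,.169) for x in (-.06,.06) for y in (-.009,.009)])
c,sn=np.cos(.019),np.sin(.019)
q=proj([(.556+x*c-y*sn,-.265+x*sn+y*c,z) for x,y,z in X],W);print(q)
im=im[:,:,::-1].copy()
for a,b in ((0,1),(2,3),(0,2),(1,3)): cv2.line(im,*[tuple(int(round(8*v)) for v in q[k]) for k in (a,b)],(0,0,255),1,cv2.LINE_AA,3)
cv2.imwrite("pics/ov5.png",im)
E
```

```text
[ 0.5567 -0.2637  0.227 ] [-3.1414  0.0004  0.0195] [-0.4424  0.3075  0.0192  1.2829  0.      2.6797] 9.9
[[303.4002 399.8742]
 [265.8795 399.7996]
 [310.0303 149.1775]
 [261.1695 149.1476]]
```

View pics/ov5.png

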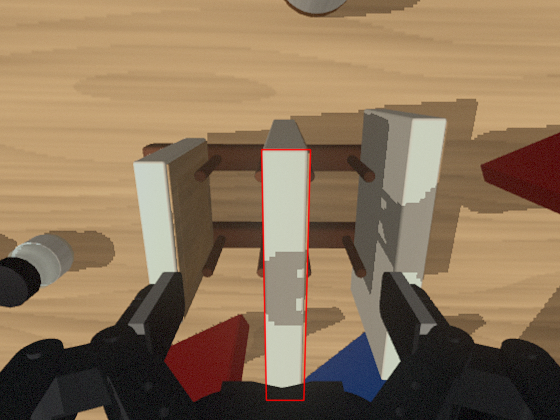

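>>> {"method": "play_rows", "body": {"series": [[1,0,0,-12,0],[1,0,0,-10,0],[1,0,0,0,0],[-1,0,0,0,0],[-1,0,0,0,0],[-1,0,0,0,0],[-1,0,0,0,0],[-1,0,0,0,0],[-1,0,0,0,0],[-1,0,0,0,0],[-1,0,0,0,0],[-1,0,0,0,0]]}}

```text
time: 10.9
tcp_pos: [0.5562, -0.2641, 0.2049]
orientation: [3.141, -0.001, 0.019]
contact_force: [0.8, -0.5, 3.8]
grip_width: 0.0174
grasp_force: 59.0
```

>>> {"method": "play_rows", "body": {"series": [[-1,0,0,8,0],[-1,0,0,16,0],[-1,0,0,22,0],[-1,0,0,27,0],[-1,0,0,30,0],[-1,0,0,30,0],[-1,0,0,30,0],[-1,0,0,30,0],[-1,0,0,24,0],[-1,0,0,13,0],[-1,0,0,5,0],[-1,0,0,0,0]]}}

```text
time: 11.9
tcp_pos: [0.5562, -0.264, 0.4403]
orientation: [3.141, -0.001, 0.019]
contact_force: [-0.3, -0.0, -2.6]
grip_width: 0.0175
grasp_force: 58.6
```

>>> {"method": "play_rows", "body": {"series": [[-1,0,10,0,0],[-1,-1,20,0,0.03],[-1,-1,28,0,0.06],[-1,-1,28,0,0.067],[-1,-1,28,0,0.067],[-1,-1,28,0,0.067],[-1,-1,28,0,0.067],[-1,-1,28,0,0.067],[-1,-1,28,0,0.067],[-1,-1,28,0,0.067],[-1,-1,28,0,0.067],[-1,-1,28,0,0.067]]}}

```text
time: 12.9
tcp_pos: [0.544, 0.048, 0.4377]
orientation: [-3.14, 0.002, 0.715]
contact_force: [0.8, -0.6, -1.5]
grip_width: 0.0173
grasp_force: 58.7
```

>>> {"method": "play_rows", "body": {"series": [[-1,-1,28,0,0.067],[-1,-1,28,0,0.067],[-1,-0.3,28,0,0.065],[-1,0,28,0,0.055],[-1,0,17,0,0.033],[-1,0,8,0,0.024],[-1,0,0,0,0],[-1,0,0,0,0],[-1,0,0,0,0],[-1,0,0,0,0]]}}

```text
time: 13.73
tcp_pos: [0.5427, 0.182, 0.4394]
orientation: [3.141, 0.0, 1.021]
contact_force: [-0.1, -0.5, -3.1]
grip_width: 0.0175
grasp_force: 58.7
```

```bash
cat > look.py <<'E'
from fit import *
import sys
n=sys.argv[1]
np.set_printoptions(precision=4,suppress=True)
s=robot.read_state();print(s["tcp_pos"],s["orientation"],s["time"])
R,t=TR([.5321,.1891,.1001,-.6147]); t=t+R@[0,0,.06]
out=[]
for c,(x,y) in (("scene",(250,90)),("side",(210,110))):
    C=cam(c); im=viewer.snapshot(c)[:,:,::-1].copy(); cv2.imwrite(f"pics/{c}{n}.png",im)
    q=proj((R@(np.array([(-13,110,11),(-13,-110,11),(14,-60,0),(14,60,0),(14,60,150),(14,-60,150)])/1000.).T).T+t,C)
    big=cv2.resize(im[y:y+160,x:x+110],None,fx=3.6,fy=3.6,interpolation=cv2.INTER_CUBIC)
    for a,b in ((0,1),(2,3),(3,4),(4,5),(5,2)): cv2.line(big,*[tuple(int(round(8*3.6*v)) for v in q[k]-(x,y)) for k in (a,b)],(0,255,0),1,cv2.LINE_AA,3)
    out.append(big)
cv2.imwrite(f"pics/look{n}.png",np.hstack(out))
E
python3 look.py 6
```

```text
[0.5427 0.182  0.4394] [3.1415 0.0002 1.0209] 13.7333
```

View pics/look6.png

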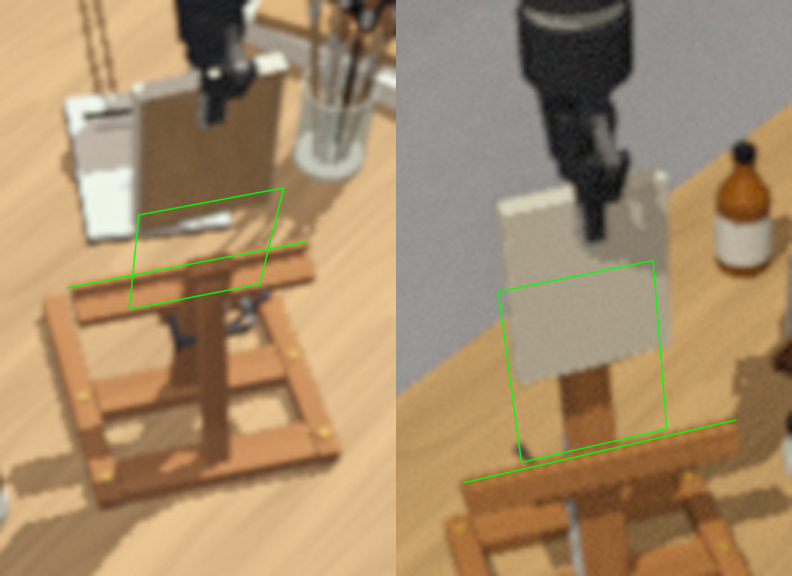

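Canvas is held upright, white face to the front, and the tray overlay at +60 mm matches. Correcting the yaw by -0.065 and descending.

>>> {"method": "play_rows", "body": {"series": [[-1,0,0,0,-0.035],[-1,0,0,0,-0.03],[-1,0,0,-8,0],[-1,0,0,-15,0],[-1,0,0,-18,0],[-1,0,0,-18,0],[-1,0,0,-12,0],[-1,0,0,-7,0],[-1,0,0,-4,0],[-1,0,0,0,0],[-1,0,0,0,0]]}}

```text
time: 14.75
tcp_pos: [0.5429, 0.1829, 0.358]
orientation: [3.141, -0.001, 0.957]
contact_force: [0.3, -0.0, -1.3]
grip_width: 0.0175
grasp_force: 58.7
```

>>> {"method": "play_rows", "body": {"series": [[-1,0,0,-2,0],[-1,0,0,-2,0],[-1,0,0,-2,0],[-1,0,0,0,0]]}}

```text
time: 15.08
tcp_pos: [0.5427, 0.1831, 0.3511]
orientation: [-3.142, 0.0, 0.958]
contact_force: [-0.1, 0.3, -1.8]
grip_width: 0.0174
grasp_force: 58.7
```

>>> {"method": "play_rows", "body": {"series": [[-1,0.3,-1.2,-1,0],[-1,0,0,-1.5,0],[-1,0,0,-1.5,0],[-1,0,0,0,0]]}}

```text
time: 15.42
tcp_pos: [0.543, 0.1818, 0.347]
orientation: [-3.141, 0.0, 0.958]
contact_force: [-0.6, 0.2, -2.0]
grip_width: 0.0175
grasp_force: 58.7
```

>>> {"method": "play_rows", "body": {"series": [[-1,0,0,-1,0],[-1,0,0,-1,0],[-1,0,0,0,0]]}}

```text
time: 15.67
tcp_pos: [0.543, 0.1819, 0.3454]
orientation: [3.141, -0.0, 0.958]
contact_force: [0.7, -0.9, -1.7]
grip_width: 0.0176
grasp_force: 58.6
```

>>> {"method": "play_rows", "body": {"series": [[-1,0,0,-1,0],[-1,0,0,-1,0],[-1,0,0,0,0]]}}

```text
time: 15.92
tcp_pos: [0.5429, 0.1818, 0.345]
orientation: [3.14, -0.002, 0.958]
contact_force: [-1.6, -0.5, 6.9]
grip_width: 0.0174
grasp_force: 59.9
```

>>> {"method": "play_rows", "body": {"series": [[-0.5,0,0,0,0],[-0.4,0,0,0,0],[-0.3,0,0,0,0],[-0.2,0,0,0,0],[-0.1,0,0,0,0],[0,0,0,0,0],[0.1,0,0,0,0],[0.2,0,0,0,0],[0.3,0,0,0,0],[0.4,0,0,0,0],[0.5,0,0,0,0],[0.6,0,0,0,0]]}}

```text
time: 16.92
tcp_pos: [0.543, 0.1818, 0.3434]
orientation: [3.142, 0.0, 0.958]
contact_force: [-0.6, -0.2, -0.6]
grip_width: 0.0679
grasp_force: 0.1
```

>>> {"method": "play_rows", "body": {"series": [[0.8,0,0,0,0],[1,0,0,0,0],[1,0,0,0,0],[1,0,0,0,0]]}}

```text
time: 17.25
tcp_pos: [0.543, 0.1819, 0.3434]
orientation: [-3.142, -0.0, 0.958]
contact_force: [-0.5, 1.0, -0.2]
grip_width: 0.0851
grasp_force: 0.0
```

```bash
cat > chk.py <<'E'
from fit import *
import sys
n=sys.argv[1]; np.set_printoptions(precision=1,suppress=True)
R,t=TR([.5321,.1891,.1001,-.6147]); t=t+R@[0,0,.06]
for c in ("scene","side"):
    C=cam(c); im=viewer.snapshot(c)[:,:,::-1].copy(); cv2.imwrite(f"pics/{c}{n}.png",im)
    P=np.array([(x,y,z) for x in (-4,14) for y in (60,-60) for z in (0,150)])/1000.
    q=proj((R@P.T).T+t,C); print(c,[(v.round(1).tolist()) for v in q])
    print([(np.round(d["position"]).tolist(),round(d["conf"],2)) for d in spot_in("tall_mid",c)][:5], proj((R@np.array([5,0,75])/1000+t)[None],C), proj((R@np.array([-21,0,75])/1000+t)[None],C))
    g=im.astype(int)
    # brightness profiles across the expected outline: sides and top, in the plane of the visible face
    xf=-4 if c=="side" else 14
    def pr(a,b,k=41):
        X=np.linspace(a,b,k)/1000.; u=proj((R@X.T).T+t,C).astype(np.float32)
        return cv2.remap(im,u[:,0][None],u[:,1][None],cv2.INTER_LINEAR)[0].astype(int)
    for nm,a,b in (("y+ side z=60",(xf,45,60),(xf,75,60)),("y- side z=60",(xf,-45,60),(xf,-75,60)),("y+ side z=125",(xf,45,125),(xf,75,125)),("y- side z=125",(xf,-45,125),(xf,-75,125)),("top y=40",(xf,40,135),(xf,40,165)),("top y=-45",(xf,-45,135),(xf,-45,165)),("bottom y=40",(xf,40,15),(xf,40,-15))):
        v=pr(np.array(a),np.array(b),16); print(nm,(v[:,2]).tolist(),"sat",(v.max(1)-v.min(1)).tolist())
E
python3 chk.py 7; python3 -c "
from h import *
s=robot.read_state();print(s['tcp_pos'],s['contact_force'],s['grip_width'],s['time'])"
```

```text
scene [[320.4, 164.0], [326.9, 137.0], [284.4, 171.0], [286.9, 144.4], [322.0, 168.7], [328.7, 142.0], [285.8, 175.8], [288.4, 149.6]]
[([147.0, 257.0], 0.89), ([156.0, 351.0], 0.76), ([302.0, 154.0], 0.57), ([194.0, 229.0], 0.57)] [[305.4 157.3]] [[303.2 150.2]]
y+ side z=60 [106, 107, 108, 108, 107, 105, 111, 122, 143, 163, 183, 190, 193, 190, 189, 186] sat [52, 52, 51, 50, 49, 49, 52, 58, 70, 82, 93, 97, 100, 101, 101, 98]
y- side z=60 [107, 105, 107, 111, 116, 128, 140, 153, 169, 182, 192, 197, 200, 201, 200, 198] sat [49, 47, 47, 44, 39, 31, 29, 33, 52, 71, 89, 97, 102, 103, 103, 102]
y+ side z=125 [105, 104, 103, 102, 100, 99, 101, 105, 114, 126, 138, 146, 149, 149, 151, 152] sat [51, 50, 49, 48, 46, 45, 45, 46, 49, 54, 59, 63, 64, 63, 66, 67]
y- side z=125 [105, 104, 106, 110, 119, 130, 144, 152, 160, 166, 168, 167, 164, 162, 159, 154] sat [48, 47, 46, 41, 36, 31, 26, 22, 19, 18, 18, 16, 13, 12, 12, 13]
top y=40 [111, 119, 140, 159, 182, 204, 223, 230, 236, 238, 239, 240, 239, 239, 238, 237] sat [46, 41, 33, 25, 20, 17, 16, 16, 16, 16, 16, 16, 16, 16, 15, 16]
top y=-45 [110, 1
[... 1125 characters left out ...]
 167, 178, 186, 189, 190, 191, 192, 191, 191, 191] sat [30, 29, 28, 28, 32, 43, 64, 79, 89, 94, 93, 94, 96, 92, 92, 93]
top y=40 [189, 190, 191, 190, 190, 190, 192, 195, 200, 203, 203, 198, 184, 167, 152, 146] sat [35, 36, 36, 36, 36, 34, 34, 31, 28, 31, 32, 31, 26, 17, 9, 7]
top y=-45 [143, 142, 142, 144, 143, 142, 141, 143, 143, 141, 142, 147, 154, 163, 171, 177] sat [29, 31, 32, 31, 30, 29, 29, 28, 28, 28, 31, 40, 53, 68, 80, 88]
bottom y=40 [191, 191, 189, 187, 183, 180, 177, 172, 165, 156, 152, 149, 149, 148, 145, 144] sat [33, 33, 35, 40, 45, 64, 86, 99, 106, 104, 100, 95, 97, 99, 97, 96]
[0.54301937 0.18184902 0.34339378] [-0.60882996 -0.10998354 -0.20549066] 0.08510855705478405 17.45
```

>>> {"method": "play_rows", "body": {"series": [[1,8,-6,0,0],[1,8,-6,0,0],[1,0,0,15,0],[1,0,0,30,0],[1,0,0,35,0],[1,0,0,30,0],[1,-10,-30,10,0],[1,-10,-30,0,0],[1,0,0,0,0],[1,0,0,0,0],[1,0,0,0,0]]}}

```text
time: 18.37
tcp_pos: [0.5396, 0.1094, 0.4631]
orientation: [-3.141, -0.0, 0.957]
contact_force: [0.4, -0.8, -0.2]
grip_width: 0.0852
grasp_force: 0.0
```

```bash
python3 - <<'E'
from fit import *
import pickle
np.set_printoptions(precision=1,suppress=True)
W=cam("wrist"); im=viewer.snapshot("wrist")[:,:,::-1].copy(); cv2.imwrite("pics/w8.png",im); pickle.dump(W,open("w8.pkl","wb"))
s=robot.read_state();print(s["tcp_pos"]*1000,s["orientation"])
R,t=TR([.5321,.1891,.1001,-.6147]); t=t+R@[0,0,.06]
P=np.array([(x,y,z) for x in (-4,14) for y in (60,-60) for z in (150,)]+[(-21,110,11),(-21,-110,11)])/1000.
print(proj((R@P.T).T+t,W))
def pr(a,b,k=21):
    X=np.linspace(a,b,k)/1000.; u=proj((R@X.T).T+t,W).astype(np.float32)
    v=cv2.remap(im,u[:,0][None],u[:,1][None],cv2.INTER_LINEAR)[0].astype(int); return v[:,2].tolist(),(v.max(1)-v.min(1)).tolist()
print("y+",pr((5,50,150),(5,70,150))); print("y-",pr((5,-50,150),(5,-70,150)))
for y in (40,0,-30): print("front/back y",y,pr((-24,y,150),(34,y,150),30))
print("tray y+",pr((0,100,0),(0,120,0)));print("tray y-",pr((0,-100,0),(0,-120,0)))
E
python3 chk.py 8 | grep -v sxx
```

```text
[539.6 109.9 462.8] [-3.1  0.   1. ]
[[249.5  21.3]
 [254.5 212.7]
 [279.5  22.3]
 [279.8 211.3]
 [216.5 -10. ]
 [228.1 215.6]]
y+ ([186, 186, 186, 187, 185, 186, 187, 187, 186, 186, 184, 158, 143, 179, 175, 169, 169, 170, 169, 170, 170], [18, 19, 18, 19, 19, 19, 20, 20, 19, 19, 25, 72, 83, 75, 73, 72, 71, 72, 72, 71, 73])
y- ([187, 187, 185, 187, 187, 187, 186, 187, 185, 169, 173, 171, 170, 170, 165, 162, 163, 166, 165, 166, 164], [22, 21, 21, 21, 22, 22, 22, 23, 21, 35, 77, 73, 72, 72, 70, 69, 70, 69, 70, 70, 71])
front/back y 40 ([170, 146, 153, 116, 101, 106, 146, 147, 147, 144, 147, 163, 186, 186, 186, 187, 186, 186, 186, 173, 174, 178, 177, 176, 178, 179, 179, 126, 150, 157], [70, 77, 84, 65, 56, 60, 23, 23, 23, 25, 25, 25, 17, 18, 20, 20, 22, 22, 21, 22, 71, 74, 74, 74, 74, 74, 74, 68, 86, 87])
front/back y 0 ([159, 154, 155, 112, 109, 109, 147, 146, 147, 145, 146, 153, 186, 186, 187, 187, 186, 185, 185, 171, 125, 84, 70, 72, 71, 75, 94, 82, 101, 101], [69, 86, 85, 62, 58, 56, 24, 25, 22, 23, 24, 22, 18, 20, 20, 19, 20, 20, 21, 20, 61, 45, 35, 35, 36, 37, 44, 42, 55, 55])
fron
[... 2771 characters left out ...]
4, 35, 35, 35, 36, 35, 38, 48, 66, 83, 89, 90, 91, 92]
y- side z=125 [190, 190, 190, 191, 191, 189, 186, 186, 188, 190, 191, 190, 190, 190, 191, 192] sat [35, 35, 36, 33, 36, 41, 55, 74, 89, 94, 91, 90, 92, 92, 93, 95]
top y=40 [191, 191, 191, 191, 191, 192, 192, 195, 199, 204, 204, 199, 185, 167, 151, 142] sat [35, 35, 34, 35, 35, 35, 33, 31, 27, 30, 32, 32, 26, 16, 8, 5]
top y=-45 [189, 190, 190, 190, 192, 192, 192, 194, 197, 201, 201, 197, 189, 180, 177, 177] sat [33, 34, 35, 35, 36, 35, 34, 32, 32, 33, 35, 41, 48, 64, 78, 87]
bottom y=40 [190, 191, 190, 188, 185, 181, 177, 171, 165, 157, 152, 148, 146, 145, 145, 144] sat [34, 33, 35, 38, 46, 63, 82, 99, 108, 104, 101, 97, 99, 98, 95, 95]
```

```bash
python3 -c "
from plant import job; print(job.job_done())"
```

```text
the job is handed in; nothing more can be done
None
```

I handed the job in at about 18.6 s. The tray is six clicks (60 mm) up with the pawl holding, and the tall canvas stands in the groove, white face to the front, leaning on the mast. It measured about 1 mm off centre from the wrist camera and 3–4 mm from the side camera, and those final checks were numeric because the ten pictures were used up.

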